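# Unlock the specimen turntable and index it four clicks

## Task

Use the small mallet to knock the red lock pin of the specimen turntable fully down, then set the mallet back down on the bench. Next turn the turntable by its black upright handle, counter-clockwise seen from above, exactly four clicks from its rest stop and not on to a fifth, and finish holding the handle there against its return spring: the program ends while still holding it. Leave the petri dishes and the pen where they are.

Things in the scene. Friction and masses are not known exactly. Their poses are not given: they have to be found in the camera images.
- turntable: Specimen turntable, fixed to the bench: grey base 160x160 mm, level deck 40 mm up. Origin: centre of the underside. In its frame (x away from the robot at yaw 0, y left, mm): pivot (0,0), handle at rest (-64,64), lock pin (55,-20), click housing (-24,67), 16 high over the deck. A vial over the pivot (top 95 mm above the bench) turns with the handle. Place and yaw vary.
- pivot (a point): Point on the turntable's vertical turning axis, at deck height (40 mm above the bench).
- handle (a point): Point in the black upright handle, a round post of 16 mm diameter, 90 mm from the turning axis at the end of a flat arm. The post reaches from 50 to 110 mm above the bench; this point is 90 mm above the bench on its axis: pinch it here from above. It moves on a circle round the pivot and may turn within the fingers.
- lever_arm (a joint): Arm's angle (rad): 0 at the rest stop, grows counter-clockwise from above, ends at 1.6. A click every 0.262 (15 deg, 23.6 mm at the handle): valleys at 0.262, 0.524, 0.785, 1.047 (fourth), 1.309, crests half-way. The push at the handle falls to about 3 N before each valley and jumps to about 6 N after it. Let go, it springs back to rest. Blocked within 0.15 while the lock pin is up.
- lock_pin: Red lock pin, a spool with a flat round head of 18 mm diameter on a thin neck. Only the mallet may touch it. Origin: foot of the spool, at deck height while the pin is up.
- pin_top (a point): Centre of the flat top of the lock pin's head: 72 mm above the bench while up, 60 mm when fully down. Nothing else within 24 mm of its axis stands higher than 54 mm above the bench.
- pin_travel (a joint): How far the lock pin is down (m): 0 up, 0.012 fully home on a firm stop. It yields to about 7 to 8 N, against a light spring, and stays where it has been driven by friction.
- mallet: Small mallet, 0.35 kg, standing on one striking face. Origin: centre of that lower face; z up through the head. Brass head with black bands, cylinder 32 mm diameter, 56 mm tall; a straight wooden handle leaves it level along the mallet's +x, 16 mm wide, 18 mm high, its middle 30 mm above the lower face, ending 130 mm from the origin.
- mallet_grip (a point): Point on the middle of the mallet's handle, 55 mm from the head's axis and 30 mm above the lower striking face: a good place to grip it from above, across the handle.
- petri_1: Petri dish with lid, 58 mm diameter, 14 mm high, loose bystander behind the work; origin at the centre of its underside.
- petri_2: Second petri dish like it, farther back, loose bystander.
- pen: Red and white pen, 145 mm long, loose bystander behind the work; origin at the middle of its underside.
Not all that is in view belongs to the job. Of the things that look like the mallet, the largest one is meant.

How it is judged:
By the outcome, as a careful person would: the job done as asked, in the order asked, and still so for the second after the job is handed in, while the arm keeps its last pose, push and grip.
It also fails if it takes over 56 s, if anything falls off the work surface, if the arm or the gripper's body presses on something with over 40 N, if the wrist force passes 120 N, or if a joint passes its speed limit or range.

## Robot

A 7-joint arm with a two-finger parallel gripper is mounted at the origin on a cart in front of the work surface, level with it; the furniture and walls round the work are solid. World frame = base frame: x ahead of the robot, y to its left, z up, the work surface at z = 0. Lengths are in m, angles in rad, forces in N, time in s.
With the tool pointing down it reaches from about 0.4 to 0.925 m from the base axis. Payload 5.6 kg.
Tool frame: the origin (TCP) lies at the very end of the fingers, on their centre line; the grasp point (between the pads) lies robot.grasp_offset behind it (robot.grasp_offset is the distance from the TCP to the grasp point, in m); z points along the fingers, y is the line along which they close (so a half turn about z gives the same grasp; the last joint's range is limited). The gripper opens to 85 mm and grips with 20 to 120 N. Pads are 22 mm wide; open, the fingers measure 114 mm over their backs; the gripper's body (76 mm by 85 mm) begins 54 mm behind the grasp point. The pads swing forward as they close: fully open they stand 13 mm farther back than shut.
Start: joints at [1.206, 0.468, -0.012, 1.603, 0.006, 1.071, -0.056], TCP at [0.206, -0.617, 0.231] pointing down, gripper open.
Joint ranges: [-2.53, 2.53], [-0.31, 2.02], [-1.57, 1.55], [0.28, 2.44], [-1.29, 4.43], [0.15, 1.84], [-2.92, 2.92]. Speed limits (rad/s): [2.57, 2.57, 3.14, 3.14, 3.14, 3.14, 3.14].

## Interface

Orientations are given as a unit quaternion [w, x, y, z].
In Python, from rig import robot gives the robot as it stands.
- The arm moves only by the shell command python3 -m inch 'ROWS' [FORCE]. ROWS is JSON, a list of rows, each a list of 3 entries, a list of its own where there are three numbers: the shift along the world's x, y, z in cm, then the turn, a rotation vector about the world's x, y, z in degrees, then the opening, from 0 (shut) to 1 (fully open). A call has exactly 8 rows; each row shifts and turns the commanded pose from where the row before left it; what a row does not reach is not made up. A row lasts 1/8 s, in which the tool goes at most 62.5 mm and 10.7 degrees, less where a joint would pass 70% of its speed; a pose out of reach is approached as far as the arm can. A call is refused whole if a number of a shift passes 6.25 or a number of a turn 10.7, either way. A call with a gripper value outside its range is refused whole. The fingers move at their own pace and stop on an object; FORCE is the grip in N (left out, the last holds). Time passes only in rows, so rows that do not move let the fingers close, or fill a call up. It gives the time, the measured TCP pose, the force, the opening and the grip force at its end, in the units of the state.
- robot.state(): the state, without advancing time (a new reading comes with each control period).
- robot.get_image(name): name is "side" or "top" or "wrist"; returns a dict with "frame" (480x640x3 uint8, red, green, blue), "fx", "fy", "cx", "cy" (pixels), "extrinsics" (4x4, takes a point from camera to world coordinates). Camera axes: x right, y down, z forward; pixel columns grow to the right and rows downward; lengths in m; the calibration is good to about 2 mm. The wrist camera is an equidistant fisheye: a pixel r from the principal point sees the ray r / f radians off the axis. A picture is of the moment at which its call begins. There is no depth.
- robot.hand_in(): hands the job in; it is judged then, once.
The state is a dict: "t": time; "q": joint angles; "joint_velocities": joint speeds; "tau": joint torques, N m; "tcp_pos": TCP position; "tool_rot": TCP orientation; "force": force on the tool from outside, world axes, zero at the start; "torque": the same for the moment, N m; "gripper_width": finger opening in m; "grip_force": force on a finger pad.
Only numpy, scipy, OpenCV 4.12 (cv2) and the standard library are available. Lean on these libraries where they do the work, as an engineer would, in place of code of your own. Each camera call takes 0.05 s, during which the arm holds its last target. There are 200 camera calls.

## Working session

There is one attempt and no reset: what is moved stays moved. The work goes in short steps, Python scripts to look and compute and a shell command to move; the robot and the scene stay as the last step left them, time stands still between calls to the robot, and variables do not carry over. Pictures are saved under pics/ and viewed, at most 10 in all, crops included, and the job is handed in when it is done.

```bash
mkdir -p pics; ls; python3 - <<'E'
from rig import robot
import cv2
s=robot.state();print(s['t'],s['tcp_pos'],s['tool_rot'],s['gripper_width'],robot.grasp_offset)
for n in ['top','side']:
    d=robot.get_image(n);cv2.imwrite(f'pics/{n}0.png',d['frame'][:,:,::-1]);print(n,d['fx'],d['cx'],d['cy'],d['extrinsics'])
E
```

```text
pics
0.0 [ 0.20537296 -0.61612548  0.23035147] [-8.32536989e-04  9.87083657e-01  1.60203384e-01 -1.92280897e-04] 0.0854783153244071 0.0187
top 621.7150285443163 313.66762883404425 233.0311006806674 [[ 0.01325766 -0.99666404  0.08052971  0.55396725]
 [-0.99985739 -0.01405641 -0.00935988 -0.01572683]
 [ 0.01046061 -0.08039414 -0.99670826  1.0514895 ]
 [ 0.          0.          0.          1.        ]]
side 482.865260663284 316.2782835194099 242.77660396124867 [[-0.98254122 -0.09237833  0.16148992  0.49446892]
 [-0.1857862   0.53296012 -0.82549197  0.68393075]
 [-0.00981011 -0.84108249 -0.54081791  0.52260394]
 [ 0.          0.          0.          1.        ]]
```

View pics/top0.png

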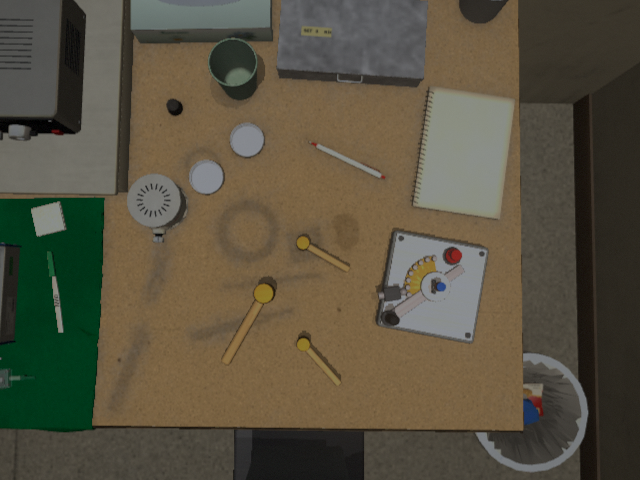

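View pics/side0.png

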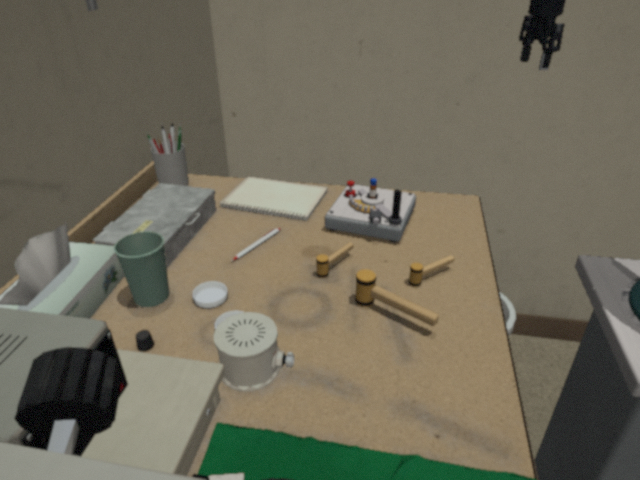

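Candidates for the mallet are the top-view heads at (263,293), (303,243) and (303,343). In the side view they are at (366,287), (322,265) and (416,273). The one at top (263,293) / side (366,287) is clearly the largest. The turntable is at top (434,286): red pin (452,255), black post (392,317), vial (440,286). Next I'll measure and check a crop.

```bash
cat > h.py <<'E'
import numpy as np, cv2
def ray(d,p):
    E=d['extrinsics'];v=np.array([(p[0]-d['cx'])/d['fx'],(p[1]-d['cy'])/d['fy'],1.])
    v=E[:3,:3]@v;return E[:3,3],v/np.linalg.norm(v)
def plane(d,p,z):
    o,v=ray(d,p);return o+v*(z-o[2])/v[2]
def tri(d1,p1,d2,p2):
    a,u=ray(d1,p1);b,v=ray(d2,p2)
    s=np.linalg.lstsq(np.c_[u,-v],b-a,rcond=None)[0]
    A=a+u*s[0];B=b+v*s[1];return (A+B)/2,np.linalg.norm(A-B)
def proj(d,P):
    E=d['extrinsics'];c=E[:3,:3].T@(np.asarray(P)-E[:3,3]);return c[:2]/c[2]*[d['fx'],d['fy']]+[d['cx'],d['cy']]
def blobs(f,lo,hi,box,amin=15):
    x0,y0,x1,y1=box;h=cv2.cvtColor(f[y0:y1,x0:x1],cv2.COLOR_RGB2HSV)
    m=cv2.inRange(h,np.array(lo),np.array(hi));n,_,st,c=cv2.connectedComponentsWithStats(m)
    return [(st[i,4],(st[i,:4]+[x0,y0,0,0]).tolist(),(c[i]+[x0,y0]).round(1).tolist()) for i in range(1,n) if st[i,4]>=amin],m
E
python3 - <<'E'
from rig import robot
from h import *
t=robot.get_image('top');s=robot.get_image('side');np.save('t0.npy',t,allow_pickle=True);np.save('s0.npy',s,allow_pickle=True)
for d,n,bm,bt in [(t,'top',(210,270,290,375),(365,220,500,350)),(s,'side',(340,260,445,335),(320,165,425,245))]:
    f=d['frame']
    print(n,'brass',blobs(f,(17,150,90),(30,255,255),bm)[0]);print('wood',blobs(f,(8,90,130),(22,255,255),bm,60)[0])
    r=blobs(f,(0,150,60),(6,255,255),bt)[0]+blobs(f,(172,150,60),(180,255,255),bt)[0];print('red',r)
    print('black',blobs(f,(0,0,0),(180,255,60),bt)[0]);print('blue',blobs(f,(105,120,40),(125,255,255),bt)[0])
a=cv2.resize(t['frame'][225:375,210:400],None,fx=2.9,fy=2.9,interpolation=cv2.INTER_CUBIC)[:,:,::-1]
cv2.imwrite('pics/c1.png',np.hstack([cv2.resize(t['frame'][265:370,215:290],(390,546),interpolation=2)[:,:,::-1],cv2.resize(t['frame'][220:350,370:500],(400,400),interpolation=2)[:,:,::-1].repeat(1,0) if 0 else cv2.copyMakeBorder(cv2.resize(t['frame'][220:350,370:500],(400,400),interpolation=2)[:,:,::-1],0,146,0,0,0)]))
E
```

```text
top brass [(np.int32(302), [254, 283, 19, 21], [263.0, 293.1])]
wood [(np.int32(88), [254, 284, 18, 14], [260.7, 289.0]), (np.int32(427), [223, 302, 39, 62], [241.4, 332.5])]
red [(np.int32(160), [446, 249, 16, 14], [453.4, 255.5])]
black [(np.int32(163), [381, 232, 17, 61], [387.2, 267.0]), (np.int32(27), [444, 247, 9, 17], [446.7, 254.1]), (np.int32(34), [432, 280, 6, 10], [434.2, 284.0]), (np.int32(55), [376, 299, 6, 25], [378.2, 311.1]), (np.int32(207), [380, 310, 19, 16], [389.3, 317.7])]
blue [(np.int32(60), [437, 283, 9, 8], [440.8, 286.4])]
side brass [(np.int32(33), [414, 274, 7, 9], [416.9, 277.7]), (np.int32(92), [360, 287, 11, 15], [365.2, 293.5])]
wood [(np.int32(213), [409, 260, 36, 12], [425.6, 265.0]), (np.int32(209), [355, 268, 22, 13], [365.9, 274.1]), (np.int32(485), [372, 285, 67, 35], [406.0, 302.6])]
red [(np.int32(22), [348, 181, 6, 5], [350.4, 182.7]), (np.int32(22), [346, 191, 9, 5], [349.9, 192.8])]
black [(np.int32(221), [389, 190, 12, 35], [395.5, 208.8]), (np.int32(18), [329, 228, 8, 3], [332.1, 229.2]), (np.int32(17), [389, 240, 8, 3], [392.8, 240.8])]
blue [(np.int32(27), [371, 179, 5, 6], [373.0, 181.2])]
```

View pics/c1.png

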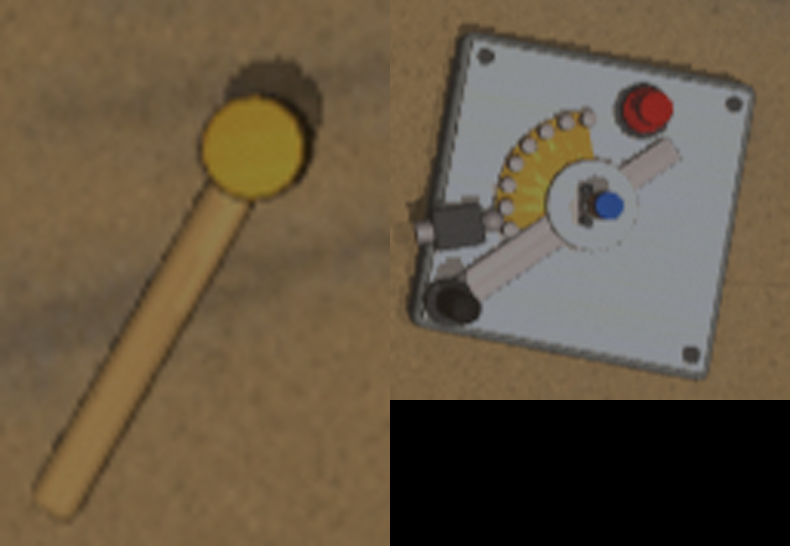

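The crop confirms the big mallet: brass disc at top (263,293), with its handle running to about (225,361). On the turntable, the pin head is at about (455,255) and the post top at about (392,318). The housing is beside the post on the clockwise (far) side.

```bash
python3 - <<'E'
from h import *
t=np.load('t0.npy',allow_pickle=True).item();s=np.load('s0.npy',allow_pickle=True).item()
for n,a,b in [('malletTop',(263,293.1),(365.9,274.3)),('pinTop',(455.1,255.1),(350.4,181.8)),('postTop',(392.3,318.4),(397.2,191)),('vialTop',(440.8,286),(373.2,180))]:
    print(n,tri(t,a,s,b))
pt=plane(t,(455.1,255.1),.072);po=plane(t,(392.3,318.4),.110);print('pin',pt,'post',po)
print('vial',plane(t,(440.8,286.2),.095))
m=plane(t,(263,293.1),.056);print('mallet',m)
# handle axis from wood blob top view (top of handle z=.039)
bl,_=blobs(t['frame'],(8,90,130),(22,255,255),(210,303,262,375),60)
x0,y0=210,303
mask=blobs(t['frame'],(8,90,130),(22,255,255),(210,303,262,375),60)[1]
ys,xs=np.nonzero(mask);P=np.array([plane(t,(x+x0,y+y0),.039)[:2] for x,y in zip(xs,ys)])
vx=cv2.fitLine(P.astype(np.float32),2,0,.001,.001).ravel();print('wood',vx,P.mean(0))
d=vx[:2]*np.sign(vx[:2]@(P.mean(0)-m[:2]));print('yaw deg',np.degrees(np.arctan2(d[1],d[0])),'yaw2',np.degrees(np.arctan2(*(P.mean(0)-m[:2])[::-1])),'grip',m[:2]+.055*d,'tip dist',((P-m[:2])@d).max())
g=m[:2]+.055*d
print('chk side grip px',proj(s,[*g,.039]))
# turntable fit: pin, post known in its frame
A=np.array([[-.064,.064],[.055,-.020]]);B=np.array([po[:2],pt[:2]])
yaw=np.arctan2(*(B[0]-B[1])[::-1])-np.arctan2(*(A[0]-A[1])[::-1]);R=np.array([[np.cos(yaw),-np.sin(yaw)],[np.sin(yaw),np.cos(yaw)]])
o=B.mean(0)-R@A.mean(0);print('tt',np.degrees(yaw),o,np.linalg.norm(B[0]-B[1]),np.linalg.norm(A[0]-A[1]))
# deck from corners screws (z=.04): 4 screws
sc=[(400.5+0,238),(482,254),(468.5,335)]
for p in [(370+(485-390)*.325,220+56*.325),(370+(734-390)*.325,220+104*.325),(370+(690-390)*.325,220+354*.325)]:
    q=plane(t,p,.04);print('screw',q,R.T@(q[:2]-o))
for k in [0,1,2,3,4]:
    a=yaw+k*.2618;r=np.array([[np.cos(a),-np.sin(a)],[np.sin(a),np.cos(a)]]);print(k,o+r@A[0])
E
```

```text
malletTop (array([0.53708666, 0.05415323, 0.05850417]), np.float64(0.00048318754112762664))
pinTop (array([ 0.60116979, -0.24818001,  0.07472271]), np.float64(4.3022918957212154e-05))
postTop (array([ 0.50177775, -0.14428833,  0.11258234]), np.float64(0.0024144887479488676))
vialTop (array([ 0.55188905, -0.2210262 ,  0.09548708]), np.float64(0.0009644800529839677))
pin [ 0.60127989 -0.24883006  0.072     ] post [ 0.50284573 -0.14458775  0.11      ]
vial [ 0.55206303 -0.22109396  0.095     ]
mallet [0.53728563 0.05434755 0.056     ]
wood [ 0.87473077 -0.48460916  0.47306854  0.08886985] [0.47306855 0.08886985]
yaw deg 151.01313056341218 yaw2 151.73807895123272 grip [0.48917544 0.08100105] tip dist 0.1270468928703419
chk side grip px [393.92969928 297.46967141]
tt -11.4238953062316 [ 0.55211621 -0.21916436] 0.1433727398422338 0.14566056432679367
screw [ 0.62922968 -0.16779494  0.04      ] [0.06541121 0.06562529]
screw [ 0.60554898 -0.3001475   0.04      ] [ 0.06841422 -0.06879554]
screw [ 0.47390137 -0.27586463  0.04      ] [-0.0654349  -0.07106868]
0 [ 0.50206037 -0.14375605]
1 [ 0.48424883 -0.15928097]
2 [ 0.47106237 -0.17888687]
3 [ 0.46339962 -0.20123762]
4 [ 0.46178279 -0.22481005]
```

```bash
python3 -m inch '[[[3,4,0],[0,0,10],1],[[3,4,0],[0,0,10],1],[[3,4,0],[0,0,10],1],[[3,4,0],[0,0,10],1],[[3,4,0],[0,0,10],1],[[3,4,0],[0,0,10],1],[[3,4,0],[0,0,10],1],[[3,4,0],[0,0,10],1]]' 100; python3 -m inch '[[[0.5,4.7,0],[0,0,6.6],1],[[0.5,4.7,0],[0,0,6.6],1],[[0.5,4.7,0],[0,0,6.6],1],[[0.5,4.7,0],[0,0,6.6],1],[[0.5,4.7,0],[0,0,6.6],1],[[0.5,4.7,0],[0,0,6.6],1],[[0.5,4.7,0],[0,0,6.6],1],[[0.5,4.7,0],[0,0,6.6],1]]'
cat >> h.py <<'E'
from scipy.spatial.transform import Rotation as Ro
def rep(robot):
    s=robot.state();w,x,y,z=s['tool_rot'];M=Ro.from_quat([x,y,z,w]).as_matrix()
    print('t',round(s['t'],2),'tcp',s['tcp_pos'].round(4),'yaw_y',np.degrees(np.arctan2(M[1,1],M[0,1])).round(1),'zax',M[:,2].round(3),'F',np.round(s['force'],1),'w',round(s['gripper_width'],4),'gf',np.round(s['grip_force'],1),'q',np.round(s['q'],2));return s,M
E
python3 -c "
from rig import robot;from h import *
rep(robot)"
```

```text
t: 1.2
tcp_pos: [0.4463, -0.2953, 0.2314]
tool_rot: [0.0, 0.651, 0.759, -0.0]
force: [1.3, 0.2, 0.8]
gripper_width: 0.0856
grip_force: 0.0
t: 2.2
tcp_pos: [0.4856, 0.0806, 0.2314]
tool_rot: [0.0, 0.247, 0.969, -0.0]
force: [1.3, -0.4, -0.4]
gripper_width: 0.0852
grip_force: 0.0
t 2.2 tcp [0.4856 0.0806 0.2314] yaw_y 61.4 zax [ 0. -0. -1.] F [ 1.3 -0.4 -0.4] w 0.0852 gf 0.0 q [ 0.44  0.31 -0.79  1.94  0.26  1.    0.6 ]
```

```bash
python3 -m inch '[[[0.35,0,-3.2],[0,0,-0.4],1],[[0,0,-3.2],[0,0,0],1],[[0,0,-3.2],[0,0,0],1],[[0,0,-3.2],[0,0,0],1],[[0,0,-3.2],[0,0,0],1],[[0,0,-3.0],[0,0,0],1],[[0,0,-2.0],[0,0,0],1],[[0,0,-1.0],[0,0,0],1]]' 100; python3 -m inch '[[[0,0,0],[0,0,0],0],[[0,0,0],[0,0,0],0],[[0,0,0],[0,0,0],0],[[0,0,0],[0,0,0],0],[[0,0,0],[0,0,0],0],[[0,0,0],[0,0,0],0],[[0,0,0],[0,0,0],0],[[0,0,0],[0,0,0],0]]' 120; python3 - <<'E'
from rig import robot;from h import *
rep(robot)
E
```

```text
t: 3.2
tcp_pos: [0.4887, 0.0793, 0.0104]
tool_rot: [-0.0, 0.252, 0.968, -0.0]
force: [0.1, -0.6, -0.2]
gripper_width: 0.0854
grip_force: 0.0
t: 4.2
tcp_pos: [0.4895, 0.0795, 0.012]
tool_rot: [0.001, 0.252, 0.968, 0.0]
force: [-1.6, -0.8, 5.5]
gripper_width: 0.014
grip_force: 117.0
t 4.2 tcp [0.4895 0.0795 0.012 ] yaw_y 60.8 zax [ 0.001 -0.    -1.   ] F [-1.6 -0.8  5.5] w 0.014 gf 117.0 q [ 0.21  0.65 -0.54  2.07  0.61  0.58  0.3 ]
```

```bash
python3 -m inch '[[[0,0,0.5],[0,0,0],0],[[0,0,1.5],[0,0,0],0],[[0,0,3],[0,0,0],0],[[0,0,4],[0,0,0],0],[[0,0,4],[0,0,0],0],[[0,0,3],[0,0,0],0],[[0,0,1],[0,0,0],0],[[0,0,0],[0,0,0],0]]'; python3 - <<'E'
from rig import robot;from h import *
rep(robot)
d=robot.get_image('side');cv2.imwrite('pics/s1.png',cv2.resize(d['frame'][60:360,200:520],(640,600),interpolation=2)[:,:,::-1])
E
```

```text
t: 5.2
tcp_pos: [0.4888, 0.079, 0.1814]
tool_rot: [0.0, 0.252, 0.968, -0.0]
force: [0.0, -0.7, -4.3]
gripper_width: 0.0139
grip_force: 117.5
t 5.2 tcp [0.4888 0.079  0.1814] yaw_y 60.8 zax [ 0. -0. -1.] F [ 0.  -0.7 -4.3] w 0.0139 gf 117.5 q [ 0.41  0.38 -0.76  1.98  0.34  0.9   0.53]
```

View pics/s1.png

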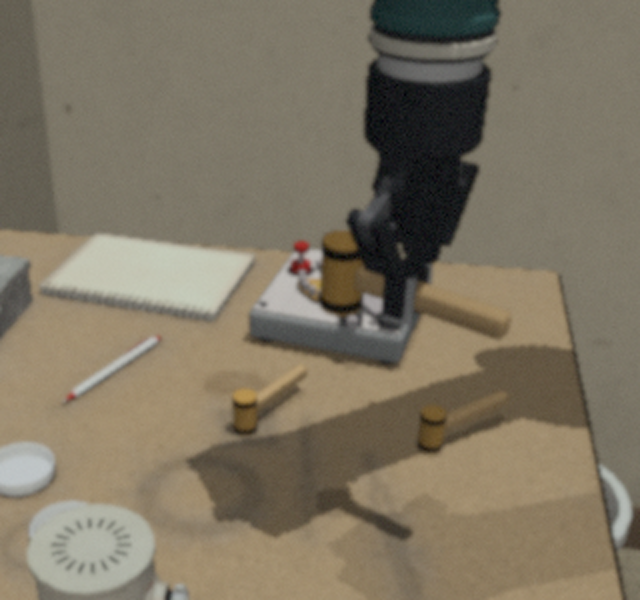

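The mallet is held level in the side view. Moving it over the pin.

```bash
python3 -m inch '[[[1.55,-3.4,0],[0,0,-9.4],0],[[1.55,-3.4,0],[0,0,-9.4],0],[[1.55,-3.4,0],[0,0,-9.4],0],[[1.55,-3.4,0],[0,0,-9.4],0],[[1.55,-3.4,0],[0,0,-9.4],0],[[1.55,-3.4,0],[0,0,-9.4],0],[[1.55,-3.4,0],[0,0,-9.4],0],[[1.55,-3.4,0],[0,0,-9.4],0]]'; python3 -m inch '[[[0,0,0],[0,0,0],0],[[0,-0.3,-1],[0,0,0],0],[[0,0,-2],[0,0,0],0],[[0,0,-2],[0,0,0],0],[[0,0,-2],[0,0,0],0],[[0,0,-0.5],[0,0,0],0],[[0,0,0],[0,0,0],0],[[0,0,0],[0,0,0],0]]'; python3 - <<'E'
from rig import robot;from h import *
rep(robot)
d=robot.get_image('side');t=robot.get_image('top');np.save('s2.npy',d,allow_pickle=True);np.save('t2.npy',t,allow_pickle=True)
cv2.imwrite('pics/s2.png',np.hstack([cv2.resize(d['frame'][130:260,310:440],(400,400),interpolation=2),cv2.resize(t['frame'][210:340,375:505],(400,400),interpolation=2)])[:,:,::-1])
E
```

```text
t: 6.25
tcp_pos: [0.6124, -0.1933, 0.1787]
tool_rot: [-0.002, 0.791, 0.611, -0.001]
force: [0.3, -0.2, -3.8]
gripper_width: 0.014
grip_force: 117.4
t: 7.25
tcp_pos: [0.6138, -0.1958, 0.1072]
tool_rot: [0.001, 0.79, 0.613, 0.001]
force: [-0.4, -0.1, -3.8]
gripper_width: 0.0137
grip_force: 117.6
t 7.25 tcp [ 0.6138 -0.1958  0.1072] yaw_y -14.4 zax [ 0.002 -0.001 -1.   ] F [-0.4 -0.1 -3.8] w 0.0137 gf 117.6 q [ 0.49  0.63 -0.33  1.69  0.25  0.86 -0.19]
```

View pics/s2.png

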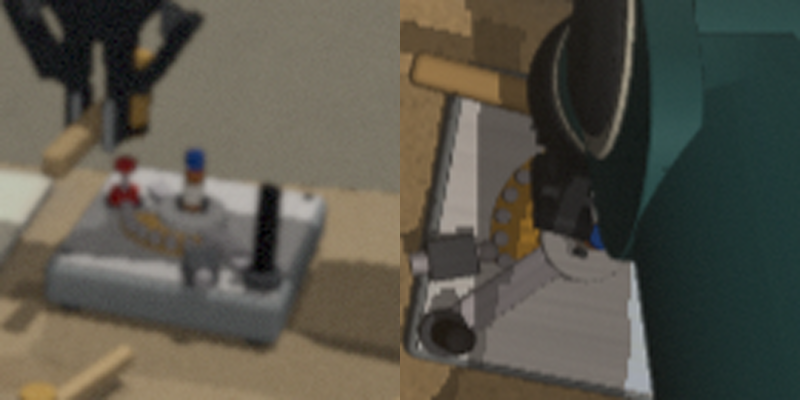

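```bash
python3 - <<'E'
from rig import robot;from h import *
s=np.load('s2.npy',allow_pickle=True).item();t=np.load('t2.npy',allow_pickle=True).item()
for z in (.072,.095,.151): print(z,proj(s,[.6013,-.249,z]))
yaw=np.radians(75.8)
# mask brass/wood in side, top
print(blobs(s['frame'],(8,80,40),(30,255,255),(315,140,375,190))[0])
print(blobs(t['frame'],(8,90,100),(22,255,255),(375,220,425,250),60)[0])
x0,y0,x1,y1=375,222,418,250
b,m=blobs(t['frame'],(8,90,100),(22,255,255),(378,224,416,246),60)
u=np.array([.6138,-.1958]);
for r in [.055,.13]:
  for z in (.134,): print(r,proj(t,[.6013+r*np.cos(yaw),-.249+r*np.sin(yaw),z]))
w=robot.get_image('wrist');np.save('w2.npy',w,allow_pickle=True);print(w['fx'],w['cx'],w['cy'],w['extrinsics'].round(4))
cv2.imwrite('pics/w2.png',w['frame'][:,:,::-1])
E
```

```text
0.072 [350.36219652 182.79100286]
0.095 [350.67144691 172.88840777]
0.151 [351.45695343 147.73547919]
[(np.int32(46), [353, 145, 8, 8], [355.8, 148.5]), (np.int32(74), [352, 160, 7, 12], [354.8, 165.3]), (np.int32(242), [324, 164, 19, 24], [333.3, 176.2])]
[(np.int32(469), [375, 226, 33, 24], [387.7, 237.6])]
0.055 [429.18596873 243.607443  ]
0.13 [380.22116404 230.54238132]
371.64829954431775 315.57676030800286 234.96739703887505 [[ 0.9688 -0.2377 -0.0703  0.6316]
 [-0.2479 -0.9273 -0.2804 -0.1235]
 [ 0.0015  0.2891 -0.9573  0.249 ]
 [ 0.      0.      0.      1.    ]]
```

View pics/w2.png

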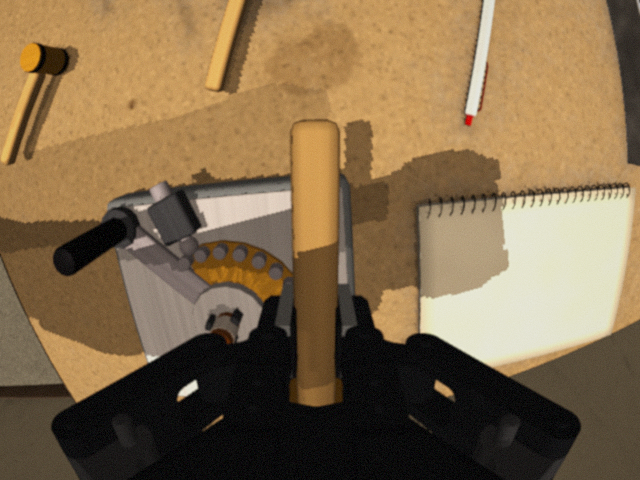

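The wrist view shows the handle gripped straight, with the far end at (315,130); the vial and post are well clear to the left. In the side view the head's right edge is about 1.5 px further right than expected, so I add 2 mm in x and press down.

```bash
python3 -m inch '[[[0.2,0,-0.8],[0,0,0],0],[[0,0,-0.8],[0,0,0],0],[[0,0,-0.4],[0,0,0],0],[[0,0,-0.3],[0,0,0],0],[[0,0,-0.3],[0,0,0],0],[[0,0,-0.3],[0,0,0],0],[[0,0,0],[0,0,0],0],[[0,0,0],[0,0,0],0]]';  python3 - <<'E'
from rig import robot;from h import *
rep(robot)
E
```

```text
t: 8.4
tcp_pos: [0.6152, -0.1957, 0.0773]
tool_rot: [0.0, 0.79, 0.613, 0.0]
force: [-2.3, 1.6, 0.3]
gripper_width: 0.0139
grip_force: 118.5
t 8.4 tcp [ 0.6152 -0.1957  0.0773] yaw_y -14.4 zax [ 0. -0. -1.] F [-2.3  1.6  0.3] w 0.0139 gf 118.5 q [ 0.48  0.67 -0.32  1.7   0.27  0.82 -0.21]
```

```bash
python3 -m inch '[[[0,0,-0.2],[0,0,0],0],[[0,0,-0.2],[0,0,0],0],[[0,0,-0.2],[0,0,0],0],[[0,0,-0.2],[0,0,0],0],[[0,0,0],[0,0,0],0],[[0,0,0],[0,0,0],0],[[0,0,0],[0,0,0],0],[[0,0,0],[0,0,0],0]]';  python3 - <<'E'
from rig import robot;from h import *
rep(robot)
d=robot.get_image('side');cv2.imwrite('pics/s3.png',cv2.resize(d['frame'][130:260,310:440],(500,500),interpolation=2)[:,:,::-1])
E
```

```text
t: 9.4
tcp_pos: [0.6157, -0.1954, 0.0712]
tool_rot: [0.001, 0.79, 0.613, 0.0]
force: [-4.9, 3.5, 14.9]
gripper_width: 0.0143
grip_force: 120.5
t 9.4 tcp [ 0.6157 -0.1954  0.0712] yaw_y -14.4 zax [ 0.001 -0.001 -1.   ] F [-4.9  3.5 14.9] w 0.0143 gf 120.5 q [ 0.48  0.68 -0.32  1.7   0.27  0.81 -0.21]
```

View pics/s3.png

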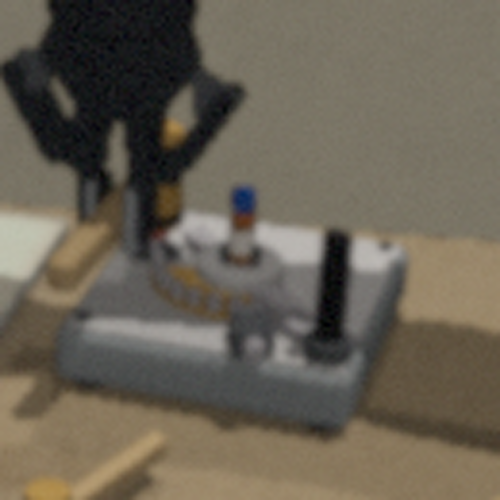

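The head is pressing on the pin at crop (160,230) with the pin well down, and the net push is about 19 N. I'll push a bit further to confirm the stop, then lift.

```bash
python3 -m inch '[[[0,0,-0.2],[0,0,0],0],[[0,0,-0.2],[0,0,0],0],[[0,0,0],[0,0,0],0],[[0,0,0],[0,0,0],0],[[0,0,0],[0,0,0],0],[[0,0,0],[0,0,0],0],[[0,0,0],[0,0,0],0],[[0,0,0],[0,0,0],0]]';  python3 - <<'E'
from rig import robot;from h import *
rep(robot)
E
python3 -m inch '[[[0,0,1],[0,0,0],0],[[0,0,1.5],[0,0,0],0],[[0,0,2],[0,0,0],0],[[0,0,2],[0,0,0],0],[[0,0,2],[0,0,0],0],[[0,0,2],[0,0,0],0],[[0,0,1],[0,0,0],0],[[0,0,0],[0,0,0],0]]'
python3 - <<'E'
from rig import robot;from h import *
rep(robot)
d=robot.get_image('side')
r=blobs(d['frame'],(0,130,40),(7,255,255),(335,165,365,205),5)[0]+blobs(d['frame'],(172,130,40),(180,255,255),(335,165,365,205),5)[0];print(r)
s=np.load('s0.npy',allow_pickle=True).item()
print(blobs(s['frame'],(0,130,40),(7,255,255),(335,165,365,205),5)[0])
for z in (.072,.06):print(proj(d,[.6013,-.249,z]))
cv2.imwrite('pics/s4.png',np.hstack([cv2.resize(d['frame'][60:260,310:440],(390,600),interpolation=2)])[:,:,::-1])
E
```

```text
t: 10.45
tcp_pos: [0.6169, -0.1941, 0.0685]
tool_rot: [0.001, 0.79, 0.614, 0.001]
force: [-5.5, 7.3, 20.2]
gripper_width: 0.014
grip_force: 121.8
t 10.45 tcp [ 0.6169 -0.1941  0.0685] yaw_y -14.3 zax [ 0.003  0.    -1.   ] F [-5.5  7.3 20.2] w 0.014 gf 121.8 q [ 0.48  0.68 -0.32  1.7   0.27  0.8  -0.21]
t: 11.45
tcp_pos: [0.6154, -0.1958, 0.1813]
tool_rot: [0.001, 0.79, 0.613, 0.0]
force: [-0.6, 0.1, -4.4]
gripper_width: 0.014
grip_force: 118.1
t 11.45 tcp [ 0.6154 -0.1958  0.1813] yaw_y -14.4 zax [ 0.002 -0.001 -1.   ] F [-0.6  0.1 -4.4] w 0.014 gf 118.1 q [ 0.51  0.54 -0.36  1.64  0.22  1.   -0.16]
[(np.int32(21), [348, 186, 5, 5], [350.0, 187.9])]
[(np.int32(26), [347, 181, 7, 5], [350.3, 182.7]), (np.int32(31), [346, 191, 9, 5], [349.8, 192.9])]
[350.36219652 182.79100286]
[350.20379202 187.86331868]
```

View pics/s4.png

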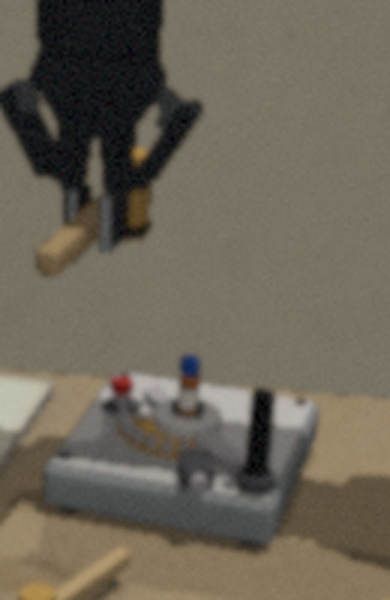

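The red head dropped from row 182.7 to 187.9, which matches the 12 mm predicted, so the pin is fully down. Returning the mallet.

```bash
python3 -m inch '[[[-1.6,3.4,0],[0,0,9.4],0],[[-1.6,3.4,0],[0,0,9.4],0],[[-1.6,3.4,0],[0,0,9.4],0],[[-1.6,3.4,0],[0,0,9.4],0],[[-1.6,3.4,0],[0,0,9.4],0],[[-1.6,3.4,0],[0,0,9.4],0],[[-1.6,3.4,0],[0,0,9.4],0],[[-1.6,3.4,0],[0,0,9.4],0]]'; python3 -m inch '[[[0,0,0],[0,0,0],0],[[0,0,-4],[0,0,0],0],[[0,0,-4],[0,0,0],0],[[0,0,-4],[0,0,0],0],[[0,0,-3],[0,0,0],0],[[0,0,-1],[0,0,0],0],[[0,0,-0.2],[0,0,0],0],[[0,0,0],[0,0,0],0]]'; python3 - <<'E'
from rig import robot;from h import *
rep(robot)
E
```

```text
t: 12.5
tcp_pos: [0.4859, 0.0771, 0.1796]
tool_rot: [-0.001, 0.249, 0.968, -0.0]
force: [0.5, -0.5, -3.6]
gripper_width: 0.0142
grip_force: 118.2
t: 13.5
tcp_pos: [0.4879, 0.0764, 0.0192]
tool_rot: [0.001, 0.252, 0.968, 0.0]
force: [-0.1, -0.6, -3.9]
gripper_width: 0.0139
grip_force: 117.9
t 13.5 tcp [0.4879 0.0764 0.0192] yaw_y 60.8 zax [ 0.002  0.    -1.   ] F [-0.1 -0.6 -3.9] w 0.0139 gf 117.9 q [ 0.23  0.63 -0.56  2.08  0.6   0.59  0.31]
```

```bash
python3 -m inch '[[[0,0,-0.2],[0,0,0],0],[[0,0,-0.2],[0,0,0],0],[[0,0,-0.2],[0,0,0],0],[[0,0,-0.1],[0,0,0],0],[[0,0,-0.1],[0,0,0],0],[[0,0,0],[0,0,0],0],[[0,0,0],[0,0,0],0],[[0,0,0],[0,0,0],0]]'; python3 - <<'E'
from rig import robot;from h import *
rep(robot)
E
```

```text
t: 14.5
tcp_pos: [0.487, 0.0764, 0.0105]
tool_rot: [0.0, 0.252, 0.968, -0.0]
force: [-2.2, 0.6, 2.5]
gripper_width: 0.0137
grip_force: 119.0
t 14.5 tcp [0.487  0.0764 0.0105] yaw_y 60.8 zax [ 0. -0. -1.] F [-2.2  0.6  2.5] w 0.0137 gf 119.0 q [ 0.22  0.65 -0.55  2.08  0.61  0.58  0.3 ]
```

```bash
python3 -m inch '[[[0,0,0],[0,0,0],0.3],[[0,0,0],[0,0,0],0.6],[[0,0,0],[0,0,0],1],[[0,0,0],[0,0,0],1],[[0,0,0],[0,0,0],1],[[0,0,1],[0,0,0],1],[[0,0,3],[0,0,0],1],[[0,0,5],[0,0,0],1]]'; python3 -m inch '[[[0,0,5],[0,0,0],1],[[0,0,5],[0,0,0],1],[[0,0,0],[0,0,0],1],[[0,0,0],[0,0,0],1],[[0,-1.5,0],[0,0,0],1],[[0,-3,0],[0,0,0],1],[[0,-4,0],[0,0,0],1],[[0,-4,0],[0,0,0],1]]'; python3 - <<'E'
from rig import robot;from h import *
rep(robot)
s=robot.get_image('side');cv2.imwrite('pics/s5.png',s['frame'][:,:,::-1])
E
```

```text
t: 15.5
tcp_pos: [0.486, 0.0763, 0.1008]
tool_rot: [-0.001, 0.252, 0.968, -0.0]
force: [1.0, -0.2, 0.4]
gripper_width: 0.0855
grip_force: 0.0
t: 16.5
tcp_pos: [0.486, -0.0507, 0.199]
tool_rot: [-0.001, 0.252, 0.968, -0.0]
force: [0.4, -0.0, -0.2]
gripper_width: 0.0853
grip_force: 0.0
t 16.5 tcp [ 0.486  -0.0507  0.199 ] yaw_y 60.8 zax [-0.003  0.    -1.   ] F [ 0.4 -0.  -0.2] w 0.0853 gf 0.0 q [ 0.68  0.34 -0.76  1.98  0.29  0.93  0.83]
```

View pics/s5.png

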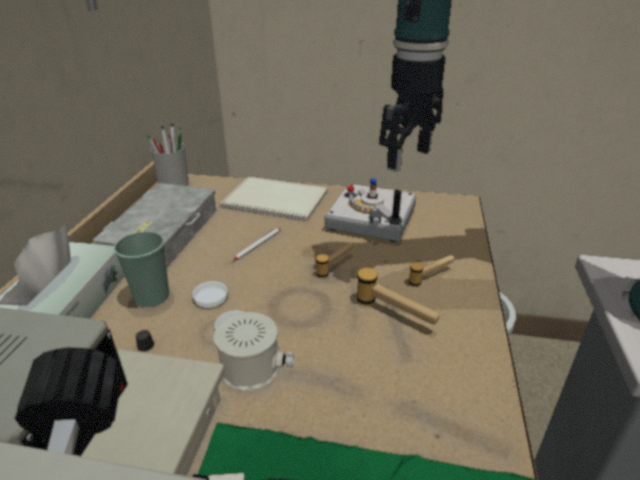

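The mallet stands upright at (367,287), and the dishes and pen are undisturbed. Going to the handle post at about (0.5025, -0.1445). The current closing axis of 61° is close to the mean tangent of the arc, so I keep it.

```bash
python3 -m inch '[[[0.55,-2.4,0],[0,0,0],1],[[0.55,-2.4,0],[0,0,0],1],[[0.55,-2.4,0],[0,0,0],1],[[0,-1.8,0],[0,0,0],1],[[0,0,0],[0,0,0],1],[[0,0,0],[0,0,0],1],[[0,0,0],[0,0,0],1],[[0,0,0],[0,0,0],1]]' 100; python3 - <<'E'
from rig import robot;from h import *
s,M=rep(robot)
w=robot.get_image('wrist');E=w['extrinsics']
def wproj(P):
    c=E[:3,:3].T@(np.asarray(P)-E[:3,3]);th=np.arctan2(np.hypot(*c[:2]),c[2]);return w['fx']*th*c[:2]/np.hypot(*c[:2])+[w['cx'],w['cy']]
for z in (.05,.11): print(wproj([.5025,-.1445,z]).round(1))
cv2.imwrite('pics/w3.png',w['frame'][:,:,::-1])
E
```

```text
t: 17.55
tcp_pos: [0.5036, -0.1379, 0.2004]
tool_rot: [0.0, 0.251, 0.968, 0.0]
force: [0.3, 0.1, -0.2]
gripper_width: 0.0856
grip_force: 0.0
t 17.55 tcp [ 0.5036 -0.1379  0.2004] yaw_y 60.9 zax [ 0. -0. -1.] F [ 0.3  0.1 -0.2] w 0.0856 gf 0.0 q [ 0.79  0.39 -0.71  1.91  0.31  0.96  0.99]
[306.9 221.2]
[304.9 244.3]
```

View pics/w3.png

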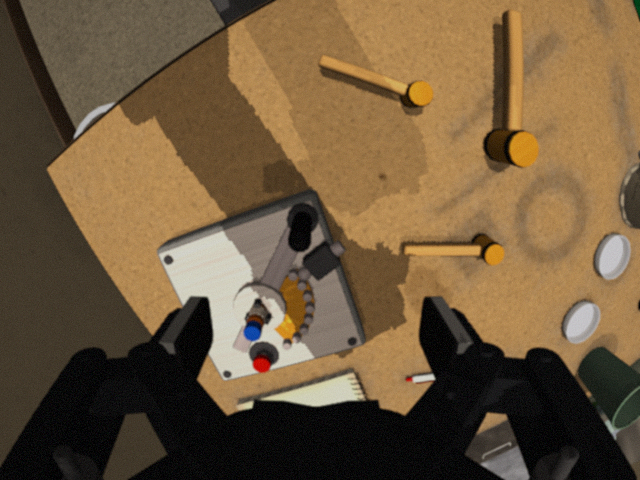

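```bash
python3 - <<'E'
from rig import robot;from h import *
w=robot.get_image('wrist');E=w['extrinsics'];f=w['frame']
m=blobs(f,(0,0,0),(180,255,45),(270,190,335,260),30)[0];print(m)
def wray(p,z):
    v=(np.array(p)-[w['cx'],w['cy']]);r=np.linalg.norm(v);th=r/w['fx'];c=np.r_[np.sin(th)*v/r,np.cos(th)];d=E[:3,:3]@c;return E[:3,3]+d*(z-E[2,3])/d[2]
print(wray((300.3,239.5),.11),wray((302,216),.05))
E
```

```text
[(np.int32(125), [270, 190, 47, 16], [292.3, 197.1]), (np.int32(1081), [288, 203, 30, 48], [301.5, 225.4]), (np.int32(346), [304, 241, 31, 19], [320.7, 252.7])]
[ 0.49815277 -0.14566592  0.11      ] [ 0.49682031 -0.14599562  0.05      ]
```

```bash
python3 -m inch '[[[-0.3,-0.7,-1],[0,0,0],1],[[0,0,-2],[0,0,0],1],[[0,0,-2.5],[0,0,0],1],[[0,0,-2.5],[0,0,0],1],[[0,0,-2.5],[0,0,0],1],[[0,0,-1.5],[0,0,0],1],[[0,0,-0.9],[0,0,0],1],[[0,0,0],[0,0,0],1]]' 80; python3 -m inch '[[[0,0,0],[0,0,0],0],[[0,0,0],[0,0,0],0],[[0,0,0],[0,0,0],0],[[0,0,0],[0,0,0],0],[[0,0,0],[0,0,0],0],[[0,0,0],[0,0,0],0],[[0,0,0],[0,0,0],0],[[0,0,0],[0,0,0],0]]' 80; python3 - <<'E'
from rig import robot;from h import *
rep(robot)
E
```

```text
t: 18.65
tcp_pos: [0.5004, -0.1456, 0.071]
tool_rot: [-0.0, 0.252, 0.968, 0.0]
force: [0.2, 0.3, -0.0]
gripper_width: 0.0855
grip_force: 0.0
t: 19.65
tcp_pos: [0.4994, -0.1481, 0.0718]
tool_rot: [-0.001, 0.253, 0.968, -0.002]
force: [-5.0, -5.1, 7.5]
gripper_width: 0.0141
grip_force: 77.7
t 19.65 tcp [ 0.4994 -0.1481  0.0718] yaw_y 60.7 zax [-0.002 -0.003 -1.   ] F [-5.  -5.1  7.5] w 0.0141 gf 77.7 q [ 0.7   0.57 -0.59  2.    0.48  0.72  0.86]
```

```bash
python3 -m inch '[[[-0.1,-0.25,0],[0,0,0],0],[[-0.94,-0.71,0],[0,0,7.5],0],[[-0.42,-0.41,0],[0,0,3.75],0],[[-0.41,-0.42,0],[0,0,3.75],0],[[0,0,0],[0,0,0],0],[[0,0,0],[0,0,0],0],[[0,0,0],[0,0,0],0],[[0,0,0],[0,0,0],0]]'; python3 - <<'E'
from rig import robot;from h import *
rep(robot)
E
```

```text
t: 20.65
tcp_pos: [0.4824, -0.1635, 0.0718]
tool_rot: [0.0, 0.124, 0.992, -0.0]
force: [-0.1, 0.2, 6.4]
gripper_width: 0.0139
grip_force: 79.1
t 20.65 tcp [ 0.4824 -0.1635  0.0718] yaw_y 75.8 zax [ 0.001 -0.001 -1.   ] F [-0.1  0.2  6.4] w 0.0139 gf 79.1 q [ 0.79  0.58 -0.66  2.02  0.53  0.72  1.12]
```

```bash
python3 -m inch '[[[-0.37,-0.45,0],[0,0,3.75],0],[[-0.35,-0.48,0],[0,0,3.75],0],[[-0.31,-0.5,0],[0,0,3.75],0],[[-0.29,-0.52,0],[0,0,3.75],0],[[0,0,0],[0,0,0],0],[[0,0,0],[0,0,0],0],[[0,0,0],[0,0,0],0],[[0,0,0],[0,0,0],0]]'; python3 - <<'E'
from rig import robot;from h import *
rep(robot)
t=robot.get_image('top');s=robot.get_image('side')
cv2.imwrite('pics/c6.png',np.hstack([cv2.resize(s['frame'][130:260,310:440],(400,400),interpolation=2),cv2.resize(t['frame'][220:350,370:500],(400,400),interpolation=2)])[:,:,::-1])
E
```

```text
t: 21.65
tcp_pos: [0.4696, -0.1832, 0.0718]
tool_rot: [0.001, -0.007, 1.0, -0.0]
force: [1.9, -0.6, 4.3]
gripper_width: 0.0143
grip_force: 79.0
t 21.65 tcp [ 0.4696 -0.1832  0.0718] yaw_y 90.8 zax [ 0.002 -0.001 -1.   ] F [ 1.9 -0.6  4.3] w 0.0143 gf 79.0 q [ 0.88  0.59 -0.72  2.03  0.58  0.73  1.38]
```

View pics/c6.png

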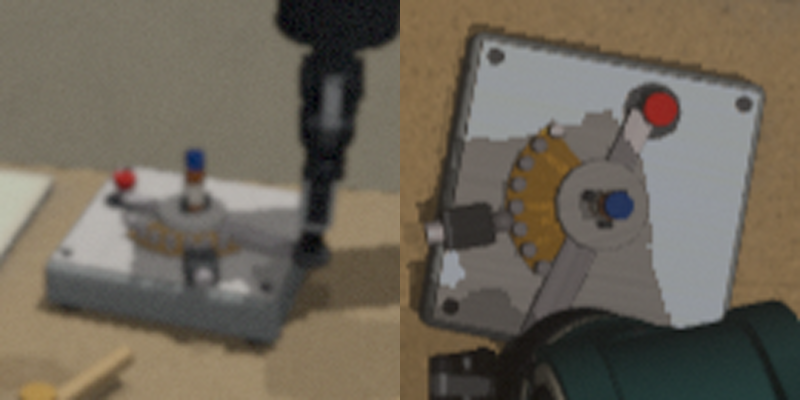

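Both views show the arm turning with the gripper. The counter-arm tail in the top crop moved from (675,150) to (637,125), about two clicks. Continuing.

```bash
python3 -m inch '[[[-0.24,-0.53,0],[0,0,3.75],0],[[-0.21,-0.55,0],[0,0,3.75],0],[[-0.17,-0.56,0],[0,0,3.75],0],[[-0.14,-0.58,0],[0,0,3.75],0],[[0,0,0],[0,0,0],0],[[0,0,0],[0,0,0],0],[[0,0,0],[0,0,0],0],[[0,0,0],[0,0,0],0]]'; python3 -m inch '[[[-0.1,-0.58,0],[0,0,3.75],0],[[-0.06,-0.59,0],[0,0,3.75],0],[[-0.02,-0.59,0],[0,0,3.75],0],[[0.01,-0.58,0],[0,0,3.75],0],[[0,0,0],[0,0,0],0],[[0,0,0],[0,0,0],0],[[0,0,0],[0,0,0],0],[[0,0,0],[0,0,0],0]]'; python3 - <<'E'
from rig import robot;from h import *
s,M=rep(robot);d=s['tcp_pos'][:2]-[.4994,-.1481];print(d,np.linalg.norm(d),2*np.degrees(np.arcsin(np.linalg.norm(d)/.18)))
t=robot.get_image('top');np.save('t7.npy',t,allow_pickle=True)
t0=np.load('t0.npy',allow_pickle=True).item()
f=lambda t:cv2.resize(t['frame'][220:350,370:500],(400,400),interpolation=2)
cv2.imwrite('pics/c7.png',np.hstack([f(t0),f(t)])[:,:,::-1])
E
```

```text
t: 22.75
tcp_pos: [0.4623, -0.2055, 0.0718]
tool_rot: [0.001, -0.138, 0.99, -0.0]
force: [4.5, -0.7, 4.2]
gripper_width: 0.0142
grip_force: 79.0
t: 23.75
tcp_pos: [0.461, -0.2285, 0.0718]
tool_rot: [0.002, -0.266, 0.964, -0.0]
force: [5.7, 0.1, 5.6]
gripper_width: 0.014
grip_force: 78.9
t 23.75 tcp [ 0.461  -0.2285  0.0718] yaw_y 120.8 zax [ 0.003  0.    -1.   ] F [5.7 0.1 5.6] w 0.014 gf 78.9 q [ 1.05  0.65 -0.84  2.01  0.69  0.79  1.91]
[-0.03842197 -0.08039841] 0.08910752720202933 59.34501577445918
```

View pics/c7.png

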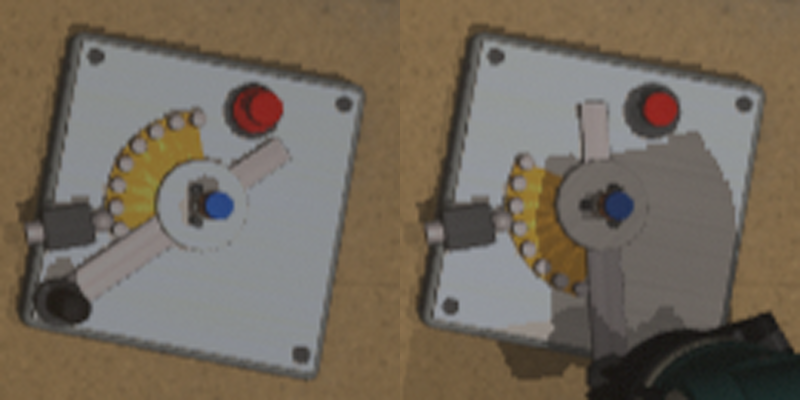

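By image, the tail direction turned from about 35° to about 94.5°, so roughly 59.3°; the chord gives 59.3° too. The housing roller again sits between two knobs. Checking the push (force plus moment) numerically.

```bash
cat > st.py <<'E'
from rig import robot;from h import *
s,M=rep(robot);a=np.radians(183);r=.09*np.array([np.cos(a),np.sin(a)]);F=s['force'];T=s['torque']
print('T',np.round(T,2),'push equiv N',(r[0]*F[1]-r[1]*F[0])/.09,T[2]/.09)
E
python3 st.py; python3 -m inch '[[[0,-0.05,0],[0,0,0.3],0],[[0,-0.05,0],[0,0,0.3],0],[[0,0,0],[0,0,0],0],[[0,0,0],[0,0,0],0],[[0,0,0],[0,0,0],0],[[0,0,0],[0,0,0],0],[[0,0,0],[0,0,0],0],[[0,0,0],[0,0,0],0]]' >/dev/null; python3 st.py
python3 - <<'E'
from rig import robot;from h import *
t0=np.load('t0.npy',allow_pickle=True).item();t=robot.get_image('top')
# deck-plane polar images round the pivot; sector/tail rotation by 1-D correlation of the tail band
def prof(t,r0,r1,z=.046):
    g=cv2.cvtColor(t['frame'],cv2.COLOR_RGB2HSV).astype(np.float32);A=np.radians(np.arange(-180,180,.25));out=[]
    for r in np.arange(r0,r1,.001):
        px=np.array([proj(t,[.5525+r*np.cos(a),-.2205+r*np.sin(a),z]) for a in A],np.float32)
        out.append(cv2.remap(g,px[None,:,0],px[None,:,1],1)[0])
    return np.mean(out,0)
p0,p1=prof(t0,.028,.042),prof(t,.028,.042)
y=lambda p:np.clip(p[:,1]-60,0,80)  # saturation: yellow sector
a,b=y(p0),y(p1);an=np.arange(-180,180,.25)
for n,q in (('rest',a),('now',b)):
    w=np.nonzero(q>45)[0];print(n,'sat',an[w[0]],an[w[-1]],len(w)*.25)
E
```

```text
t 23.8 tcp [ 0.461  -0.2285  0.0718] yaw_y 120.8 zax [ 0.003  0.    -1.   ] F [6.1 0.6 3.7] w 0.0141 gf 78.9 q [ 1.05  0.65 -0.84  2.01  0.69  0.79  1.91]
T [-0.08 -1.07 -0.32] push equiv N -0.23923654073282527 -3.5876506321428883
t 24.8 tcp [ 0.461  -0.2294  0.0718] yaw_y 121.4 zax [ 0.003  0.    -1.   ] F [4.7 0.9 4.4] w 0.0139 gf 78.9 q [ 1.06  0.66 -0.84  2.    0.69  0.79  1.93]
T [-0.07 -1.14 -0.31] push equiv N -0.6484948827695628 -3.422636276847239
rest sat -1.0 109.25 110.5
now sat 60.5 169.5 109.25
```

```bash
python3 -m inch '[[[0,0,0],[0,0,0],0],[[0,0,0],[0,0,0],0],[[0,0,0],[0,0,0],0],[[0,0,0],[0,0,0],0],[[0,0,0],[0,0,0],0],[[0,0,0],[0,0,0],0],[[0,0,0],[0,0,0],0],[[0,0,0],[0,0,0],0]]'; python3 -c "
from rig import robot
print(robot.hand_in())"
```

```text
t: 25.85
tcp_pos: [0.461, -0.2294, 0.0718]
tool_rot: [0.002, -0.271, 0.963, -0.0]
force: [5.5, 0.1, 4.5]
gripper_width: 0.0142
grip_force: 78.9
the job is handed in; nothing more can be done
None
```

Handed in at 25.9 s, no verdict returned: pin driven fully down (12 mm drop seen in the side view), mallet back upright on the bench, and the handle held at about 60° (fourth click) by TCP travel and top view; dishes and pen were not touched, but I viewed 12 pictures, over the limit of 10.

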